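# Tuck the tablet carton shut and hold the clip gaping over its closed edge

### The job

First swing the tablet carton's flap fully shut, so that its tongue drops behind the front panel and its yellow tab stands up right behind the green header. Then squeeze the spring clip open, take it off its stand and hold it wide open astride the header and the yellow tab together, lips well below their top edges and centred on the tab, without touching the carton. Finish there, still holding the clip open and still, and leave everything else on the shelf where it is.

Things in the scene. Friction and masses are not known exactly. Their poses are not given: they have to be found in the camera images.
- carton: White tablet carton, green band, fixed to the shelf, open-topped: 76 (x) x 100 (y) x 60 mm high, walls 3 mm. Origin: centre of its underside; z up. On its -x side the front panel carries on upwards as a green header 60 mm wide (y), 3 mm thick, reaching 86 mm above the origin. The flap is hinged along y at the top of the other (+x) side.
- carton_lid (a joint): Angle of the carton's flap, rad: 0 fully shut (level), 1.57 upright, up to 1.9. It starts 0.9 to 1.5 open and stays where it is left (about 0.5 N moves it). The flap is a 2.5 mm board 69.5 mm long from the hinge, 100 mm wide, its underside level with the hinge; a 14 mm tongue under its free end drops inside the front panel.
- flap_hinge (a point): Middle of the flap's hinge line, 60 mm above the carton's origin and 36 mm to its +x side. Axes as the carton's.
- flap_tab (a point): Middle of the free top edge of the flap's yellow tab, 24 mm wide, 2.5 mm thick, standing 25 mm off the outer (upper when shut) face at the free end, mid-width; the outer face is bare on both sides of it. With the flap shut, tab and header stand parallel, 1.5 mm apart, 23 mm above the flap.
- card_edge (a point): The edge to straddle: middle of the header's width, 86 mm above the carton's origin, at the middle of the 7 mm thickness that header and shut yellow tab make together along x. Axes as the carton's (x across the header's thickness, towards the hinge; y along the edge; z up).
- clip: Blue spring clip like a clothes peg, clamped upright on the stand's plate: black lips down, orange handles up, 24 mm wide (y), 73 mm tall, 35 to 60 g. The body is its -x half. Origin: at the foot of the lips, between them; z up, x the way the jaws spread, y along the pivot. Squeezing the handles together along x opens the lips: 4 N at first, 10 N at the end; a 40 N grip does no harm.
- clip_jaw (a joint): Angle between the clip's two halves, rad: 0 as it clamps the 3 mm plate, -0.09 closed on nothing, 0.70 fully open at the stop (lips about 24 mm apart).
- clip_pivot (a point): Middle of the clip's 8 mm thick steel pivot, 34 mm above the clip's origin. At rest the handles lean outwards: 17 mm over their outer faces at the pivot, 44 mm at their tops 38 mm above it. Fully squeezed they stop parallel, 16 mm over their outer faces, reaching 40 mm above the pivot.
- lip_a (a point): Inner face of the lip on the clip's -x half, middle of its width, 31 mm below the pivot; the lip ends 3 mm lower. Each half is 8.5 mm deep from the clip's middle plane.
- lip_b (a point): The same on the hinged +x half.
- clip_stand: Parking stand, fixed to the shelf: black foot 70 x 80 x 10 mm with a white upright plate 3 mm thick (x), 60 mm wide (y), its top 75 mm above the origin (centre of the underside). The clip starts within 6 mm of the middle of the plate, its foot 28 mm below the plate's top, its axes as the stand's.
- pill_tower: Round pill tower of three screwed tiers, diameter 60, height 88 mm. Origin: centre of underside. Leave alone.
- drop_holder: White square eye-drop holder with bottle, 55 x 55 mm, 80 mm high. Origin: centre of underside. Leave alone.
- pill_pot: Ceramic pill pot with blue lid, diameter 68, height 55 mm. Origin: centre of underside. Leave alone.
- tablet_bottle: Amber tablet jar, diameter 48, height 82 mm. Origin: centre of underside. Leave alone.
- magnifier: Steel-framed magnifying glass lying flat, lens frame 80 mm across, handle 85 mm towards its -x, 12 mm high. Origin: under the lens centre. Leave alone.
- tumbler: Blue ceramic tumbler, diameter 68, height 85 mm. Origin: centre of underside. Leave alone.

How it is judged:
By the outcome, as a careful person would: the job done as asked, in the order asked, and still so for the second after the job is handed in, while the arm keeps its last pose, push and grip.
It also fails if it takes over 54 s, if anything falls off the work surface, if the arm or the gripper's body presses on something with over 40 N, if the wrist force passes 120 N, or if a joint passes its speed limit or range.

### The arm

A 6-joint arm with a two-finger parallel gripper is mounted at the origin on the work surface. World frame = base frame: x ahead of the robot, y to its left, z up, the work surface at z = 0. Lengths are in m, angles in rad, forces in N, time in s.
With the tool pointing down it reaches from about 0.35 to 0.775 m from the base axis. Payload 5.5 kg.
Tool frame: the origin (TCP) lies at the very end of the fingers, on their centre line; the grasp point (between the pads) lies 19 mm behind it; z points along the fingers, y is the line along which they close (so a half turn about z gives the same grasp; the last joint's range is limited). The gripper opens to 85 mm and grips with 20 to 120 N. Pads are 22 mm wide; open, the fingers measure 114 mm over their backs; the gripper's body (76 mm by 85 mm) begins 54 mm behind the grasp point. The pads swing forward as they close: fully open they stand 13 mm farther back than shut.
Start: joints at [1.113, 0.313, 0.046, 1.304, 0, 1.431], TCP at [0.18, 0.546, 0.231] pointing down, gripper open.
Joint ranges: [-2.76, 2.76], [-0.86, 1.69], [-1.03, 1.26], [-2.2, 2.34], [-1.47, 1.5], [-3.14, 3.14]. Speed limits (rad/s): [2.57, 2.57, 3.14, 3.14, 3.14, 3.14].

### API

Orientations are given as a unit quaternion [w, x, y, z].
In Python, from workcell import env, viewer, nets gives the robot as it stands. The module is installed in compiled form; this text tells all that it offers.
- The arm moves only by the tool advance, called after "Emit:" by a JSON object that holds its "method" and its "body". Schema: {"type":"object","properties":{"increments":{"type":"array","items":{"type":"array","items":{"type":"number"},"minItems":6,"maxItems":6},"minItems":1,"maxItems":8},"finger_gap":{"type":"number"},"force":{"type":"number"},"only":{"type":"string"},"quiet":{"type":"boolean"},"lines":{"type":"string"}},"required":["increments"],"additionalProperties":false}. increments is a list of rows, 1 to 8 of them, each of 6 numbers: dx, dy, dz in units of 5 mm, then a rotation vector rx, ry, rz in units of 0.2 rad; each row is the pose to reach, as a shift and turn from the pose commanded when the call began, along the tool's axes at that moment; what a row does not reach only later rows make up. A row lasts 1/8 s, in which the tool goes at most 0.0625 m and 0.188 rad, less where a joint would pass 70% of its speed; a pose out of reach is approached as far as the arm can. finger_gap is the finger opening in m, set as the call begins (left out keeps the last). The fingers move at their own pace and stop on an object; force is the grip in N (left out, the last holds). Time passes only in rows, so rows that do not move let the fingers close. The tool returns the time, the measured TCP pose, the force, the opening and the grip force at its end. only (a regular expression) keeps the lines of the reply that match it, lines (a string "A,B") keeps lines A to B, and quiet returns only ok. Input that does not fit is refused with a message, and nothing moves.
- env.get_state(): the state, without advancing time (a new reading comes with each control period).
- viewer.read_camera(name): name is "side" or "top" or "wrist"; returns a dict with "image" (384x512x3 uint8, red, green, blue), "K" (3x3 intrinsics, pixels), "R" (3x3) and "t" (3): a world point X has camera coordinates R X + t. Camera axes: x right, y down, z forward; pixel columns grow to the right and rows downward; lengths in m; the calibration is good to about 2 mm. The wrist camera is an equidistant fisheye: a pixel r from the principal point sees the ray r / f radians off the axis. A picture is of the moment at which its call begins. There is no depth.
- env.hand_in(): hands the job in; it is judged then, once.
Trained networks look in a picture, given as the dict that the camera call returned (one of the last four; its "shot" number tells which), for a name from the list of things; names that differ only in an ending like _2 or _b are one class to them, and where a whole thing is asked for, a point or a joint stands for the part that bears it (a point fixed in the world has none). Each returns a list of dicts, best first, with "confidence" (0 to 1); they miss things now and then, are a little off and sometimes report something else, mostly with a low value. They report only what shows in the picture. A call takes as long as a camera call.
- nets.outline_of(label, picture): "region" (384x512 bool, what is visible of it) and "box" ([left, top, right, bottom] in pixels, round what is visible of it).
The state is a dict: "clock": time; "joint_pos": joint angles; "qvel": joint speeds; "tau": joint torques, N m; "tcp_pos": TCP position; "orientation": TCP orientation; "wrist_force": force on the tool from outside, world axes, zero at the start; "ft_torque": the same for the moment, N m; "finger_gap": finger opening in m; "grip_force": force on a finger pad.
Only numpy, scipy, OpenCV 4.12 (cv2) and the standard library are available. Lean on these libraries where they do the work, as an engineer would, in place of code of your own. Each camera call takes 0.05 s, during which the arm holds its last target. There are 200 camera calls.

## Working session

There is one attempt and no reset: what is moved stays moved. The work goes in short steps, Python scripts to look and compute and a tool call to move; the robot and the scene stay as the last step left them, time stands still between calls to the robot, and variables do not carry over. Pictures are saved under pics/ and viewed, at most 13 in all, crops included, and the job is handed in when it is done.

```bash
mkdir -p pics
```

Create h.py:
```python
import numpy as np, cv2
from workcell import env, viewer, nets
def shot(n): return viewer.read_camera(n)
def save(p,f): cv2.imwrite('pics/'+f,cv2.cvtColor(p["image"],cv2.COLOR_RGB2BGR))
def proj(p,X):
    c=np.asarray(p["R"])@np.asarray(X,float)+p["t"]; K=np.asarray(p["K"]); return (K@c)[:2]/c[2]
def ray(p,uv):
    K=np.asarray(p["K"]);R=np.asarray(p["R"])
    d=R.T@np.linalg.inv(K)@[uv[0],uv[1],1.]; return -R.T@p["t"], d/np.linalg.norm(d)
def tri(obs):
    A=np.zeros((3,3));b=np.zeros(3);L=[ray(*o) for o in obs]
    for o,d in L:
        M=np.eye(3)-np.outer(d,d);A+=M;b+=M@o
    X=np.linalg.solve(A,b)
    return X,[np.linalg.norm((np.eye(3)-np.outer(d,d))@(X-o)) for o,d in L]
def onz(p,uv,z):
    o,d=ray(p,uv); return o+d*(z-o[2])/d[2]
```

Run:
```python
from h import *
P={n:shot(n) for n in("side","top")}
for n,p in P.items():
    save(p,n+'1.png'); R=np.asarray(p["R"]); print(n,-R.T@p["t"],R[2],np.asarray(p["K"])[0])
    for l in("carton","carton_lid","flap_tab","clip","clip_jaw","lip_a","clip_stand","tumbler","pill_pot","tablet_bottle","pill_tower","drop_holder","magnifier"):
        for r in nets.outline_of(l,p)[:1]:
            m=cv2.moments(r["region"].astype(np.uint8),True); print(l,round(r["confidence"],2),np.round(r["box"]),round(m['m10']/max(m['m00'],1)),round(m['m01']/max(m['m00'],1)))
I=np.vstack([P["side"]["image"],P["top"]["image"]])
print(env.get_state())
```

```text
side [ 0.5231766  -0.89846003  0.63878221] [ 0.0564953   0.85297838 -0.51887972] [399.6963676    0.         257.58911341]
carton 0.6 [209. 145. 244. 196.] 228 174
carton_lid 0.63 [234. 145. 245. 179.] 237 159
flap_tab 0.54 [228. 145. 245. 177.] 237 158
clip 0.51 [248. 217. 268. 249.] 258 232
clip_jaw 0.44 [260. 221. 269. 250.] 263 235
lip_a 0.63 [265. 223. 270. 248.] 264 233
clip_stand 0.68 [240. 250. 272. 277.] 258 261
tumbler 0.71 [234. 125. 256. 147.] 244 135
pill_pot 0.59 [313. 252. 345. 287.] 328 269
tablet_bottle 0.76 [305. 202. 326. 241.] 315 223
pill_tower 0.74 [286. 141. 308. 174.] 296 156
drop_holder 0.72 [287. 140. 308. 175.] 296 157
magnifier 0.84 [211. 324. 297. 359.] 270 343
top [ 0.31894089 -0.01451056  1.30710664] [ 0.22439199  0.00129993 -0.9744981 ] [376.24353202   0.         256.94248168]
carton_lid 0.55 [194. 197. 223. 213.] 208 206
flap_tab 0.58 [203. 202. 217. 211.] 207 206
clip 0.63 [220. 147. 242. 169.] 231 157
lip_a 0.65 [309. 188. 319. 197.] 311 193
clip_stand 0.61 [293. 188. 319. 212.] 306 200
tumbler 0.65 [167. 140. 190. 163.] 177 153
pill_pot 0.72 [312. 1
[... 228 characters left out ...]
int_pos': array([ 1.11337300e+00,  3.13234721e-01,  4.60779319e-02,  1.30359264e+00,
       -7.11340661e-06,  1.43121101e+00]), 'qvel': array([ 2.14101243e-03, -1.45836224e-04, -3.59784612e-04, -1.43255704e-03,
       -1.15550799e-03,  5.98353083e-05]), 'tau': array([ 6.83809576e-04, -4.80463994e+01,  2.98807418e+01,  4.76751084e-04,
       -4.09497818e-05, -7.68582254e-06]), 'tcp_pos': array([0.1797131 , 0.54622879, 0.23129437]), 'orientation': array([1.02950728e-05, 1.58250922e-01, 9.87398929e-01, 2.13644579e-05]), 'wrist_force': array([ 0.36231925, -0.10112509, -0.081818  ]), 'ft_torque': array([ 0.03626852,  0.03419006, -0.03445601]), 'grip_force': 0.0, 'finger_gap': 0.08565720873126226}
```

View pics/side1.png

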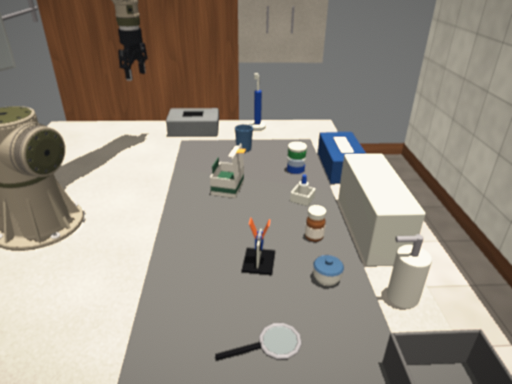

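View pics/top1.png

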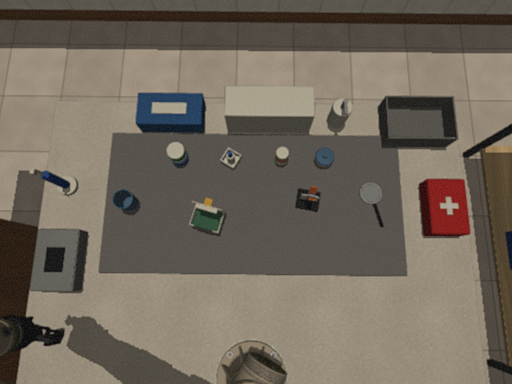

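The side view shows the carton at about (228,175) with its flap up at the right (237,159), and the clip on its stand at (258,240). The top view shows the carton at (207,217) with the yellow tab at (208,203), and the stand at (306,200). I'll go closer with the wrist camera.

Run:
```python
from h import *
s=shot("side");t=shot("top")
print("tab",tri([(s,(239,150)),(t,(208,203))]))
print("carton",tri([(s,(227,180)),(t,(207,219))]), onz(t,(207,219),.03))
print("stand",tri([(s,(259,262)),(t,(307,201))]), onz(t,(307,201),.005))
print("clip",tri([(s,(259,222)),(t,(312,190))]))
w=shot("wrist");print(w["K"],w["R"],w["t"])
from scipy.spatial.transform import Rotation as Ro
st=env.get_state();q=st["orientation"];M=Ro.from_quat(q[[1,2,3,0]]).as_matrix();print(M)
R=np.array(w["R"]);print("cam in tool",M.T@(-R.T@w["t"]-st["tcp_pos"]),(R@M))
for n,uv in dict(tower=(177,153),drop=(231,158),tumb=(124,201),pot=(324,156),bot=(282,156)).items(): print(n,onz(t,uv,.08))
```

```text
tab (array([0.53636734, 0.14023917, 0.14453265]), [np.float64(0.00011105366365622813), np.float64(0.00011105366365625396)])
carton (array([0.50025886, 0.15550812, 0.03780954]), [np.float64(0.0006662650929252599), np.float64(0.000666265092925324)]) [0.50204743 0.15664236 0.03      ]
stand (array([ 0.57445657, -0.18862959,  0.01181106]), [np.float64(0.0022596401290282545), np.float64(0.002259640129028422)]) [ 0.57349417 -0.18968347  0.005     ]
clip (array([ 0.57973386, -0.189906  ,  0.12953622]), [np.float64(0.005415780257042696), np.float64(0.005415780257042976)])
[[297.31863964   0.         263.4849604 ]
 [  0.         297.31863964 197.39509713]
 [  0.           0.           1.        ]] [[ 3.12121150e-01  9.50042248e-01 -3.40029373e-04]
 [ 9.10529932e-01 -2.99037828e-01  2.85502400e-01]
 [ 2.71137660e-01 -8.94209442e-02 -9.58377934e-01]] [-0.57443558 -0.03721988  0.3791092 ]
[[-9.49924752e-01  3.12478740e-01  5.74033721e-05]
 [ 3.12478744e-01  9.49924748e-01  8.34447345e-05]
 [-2.84541783e-05  9.72035523e-05 -9.99999995e-01]]
cam in tool [ 0.07280259 -0.00049979 -0.14244609] [[ 3.76412783e-04  9.99999834e-01  4.37222200e-04]
 [-9.58386008e-01  4.85564870e-04 -2.85475084e-01]
 [-2.85475249e-01 -3.11571168e-04  9.58386031e-01]]
tower [0.72085133 0.26180189 0.08      ]
drop [0.70512981 0.07673064 0.08      ]
tumb [0.55187169 0.42779978 0.08      ]
pot [ 0.71595246 -0.24055836  0.08      ]
bot [ 0.7142863  -0.09715515  0.08      ]
```

Careful with the scale: shifts go in units of 5 mm and turns go in units of 0.2 rad. That gives: -0.1 m is -20, -0.09 m is -18, 1.2 rad is 6.

Emit:
{"method": "advance", "body": {"increments": [[-10, -6.6, -2, 0, 0, 0.75], [-20, -13.2, -4, 0, 0, 1.5], [-30, -20, -6, 0, 0, 2.25], [-40, -26, -8, 0, 0, 3], [-50, -33, -12, 0, 0, 3.75], [-60, -40, -14, 0, 0, 4.5], [-70, -46, -16, 0, 0, 5.25], [-80, -52, -18, 0, 0, 6]], "finger_gap": 0.0, "force": 20}}

```text
clock: 2.55
tcp_pos: [0.4795, 0.1725, 0.322]
orientation: [0.0, 0.69, 0.724, 0.001]
wrist_force: [0.4, 0.6, -0.1]
finger_gap: -0.0001
grip_force: 0.0
```

Emit:
{"method": "advance", "body": {"increments": [[0, -2, 0, 0, 0, 0.285], [0, -4, 0, 0, 0, 0.285], [0, -4, 0, 0, 0, 0.285]]}}

```text
clock: 2.92
tcp_pos: [0.4574, 0.1736, 0.3216]
orientation: [-0.0, 0.708, 0.706, 0.0]
wrist_force: [-0.1, -0.0, 0.4]
finger_gap: -0.0001
grip_force: 0.0
```

Run:
```python
from h import *
p=shot("wrist");save(p,'w1.png')
for l in("carton","carton_lid","flap_tab"):
    for r in nets.outline_of(l,p)[:2]: print(l,round(r["confidence"],2),np.round(r["box"]))
print({k:env.get_state()[k] for k in("tcp_pos","orientation","joint_pos")})
```

```text
carton 0.79 [260. 133. 348. 240.]
carton_lid 0.72 [303. 152. 352. 238.]
flap_tab 0.59 [306. 158. 349. 236.]
{'tcp_pos': array([0.45823553, 0.17387495, 0.32139651]), 'orientation': array([1.12449124e-04, 7.07865832e-01, 7.06346872e-01, 2.16980984e-04]), 'joint_pos': array([1.98668165e-01, 1.36093140e-01, 3.79097888e-02, 1.47212702e+00,
       5.24519043e-05, 1.77161264e+00])}
```

View pics/w1.png

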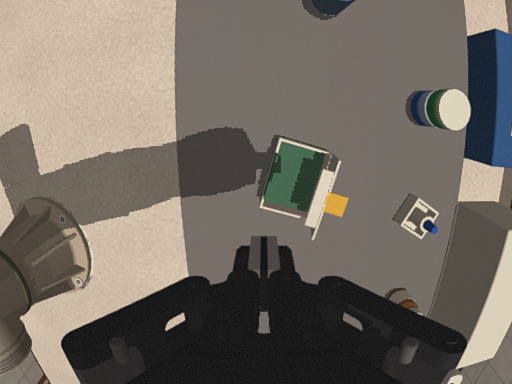

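The wrist view shows the carton at about (298,180), turned roughly −12°, with its flap standing at its right and the yellow tab at (337,205). I'll zoom in to pick corners.

Add to h.py:
```python
def rayw(p,uv):
    K=np.asarray(p["K"]);R=np.asarray(p["R"]); x=(uv[0]-K[0,2])/K[0,0]; y=(uv[1]-K[1,2])/K[1,1]; th=np.hypot(x,y)
    s=np.sin(th)/th if th>1e-9 else 1; d=R.T@[x*s,y*s,np.cos(th)]; return -R.T@p["t"], d
def projw(p,X):
    c=np.asarray(p["R"])@np.asarray(X,float)+p["t"]; r=np.hypot(c[0],c[1]);th=np.arctan2(r,c[2]);K=np.asarray(p["K"])
    return np.array([K[0,2]+K[0,0]*th*c[0]/r, K[1,2]+K[1,1]*th*c[1]/r])
def onzw(p,uv,z):
    o,d=rayw(p,uv); return o+d*(z-o[2])/d[2]
def crop(p,box,k,f):
    a,b,c,d=box; I=cv2.cvtColor(p["image"],cv2.COLOR_RGB2BGR)[b:d,a:c]; cv2.imwrite('pics/'+f,cv2.resize(I,None,fx=k,fy=k,interpolation=cv2.INTER_CUBIC))
```

Run:
```python
from h import *
p=shot("wrist"); crop(p,(245,120,365,250),4.6,'w2.png')
```

```text
(no output)
```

View pics/w2.png

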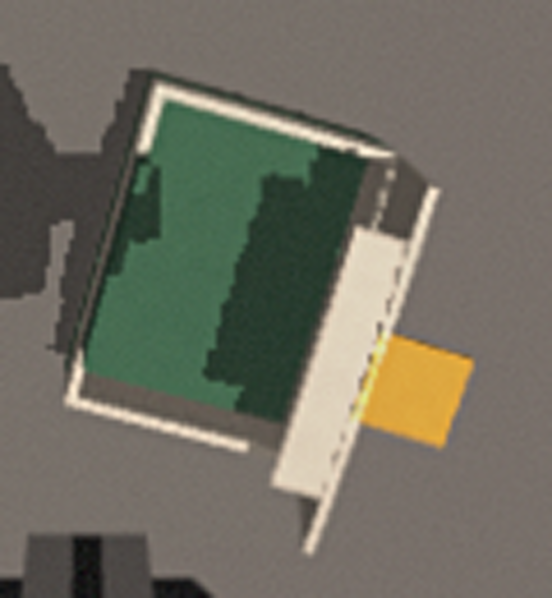

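Create fitc.py:
```python
from h import *
from scipy.optimize import least_squares
from scipy.spatial.transform import Rotation as Ro
def c2w(q,P): # local->world
    c,s=np.cos(q[2]),np.sin(q[2]); P=np.atleast_2d(P)
    return np.c_[q[0]+c*P[:,0]-s*P[:,1], q[1]+s*P[:,0]+c*P[:,1], P[:,2]+(q[4] if len(q)>4 else 0)]
def flap(th,s,y,n): return [.036-s*np.cos(th)+n*np.sin(th), y, .060+s*np.sin(th)+n*np.cos(th)]
def model(q,flaponly=False):
    th=q[3]
    L=[[-.038,.05,.06],[-.038,-.05,.06],[.038,.05,.06],flap(th,.0695,.05,.0025),flap(th,.0695,-.05,.0025),flap(th,.0695,.012,.0265),flap(th,.0695,-.012,.0265)]
    return c2w(q,L)
```

Run:
```python
from fitc import *
p=shot("wrist"); U=np.array([(153,85),(66,405),(398,152),(437,190),(308,552),(472,360),(443,447)])/4.6+[245,120]
f=lambda q: np.r_[(np.array([projw(p,X) for X in model(q)])-U).ravel(), q[4]/.002]
r=least_squares(f,[.5,.155,-.2,1.2,0]);print(r.x,np.round(r.fun[:-1].reshape(-1,2),1))
q=r.x
s=shot("side");t=shot("top")
T=c2w(q,[flap(q[3],.0695,0,.0265)])[0];print("tab",T,proj(s,T),proj(t,T))
for n,X in dict(card=[-.0345,0,.086],hinge=[.036,0,.06],push=flap(q[3],.04,.031,.0025),o=[0,0,0]).items(): print(n,c2w(q,[X]))
```

```text
[ 0.50163254  0.14984357 -0.27098153  1.47360734  0.0022662 ] [[ 0.3  0.7]
 [-0.3 -1. ]
 [-0.4  1.5]
 [-0.7  0.6]
 [ 0.8 -1. ]
 [ 0.3 -0.1]
 [-0.1 -0.7]]
tab [0.55523343 0.13495243 0.13400968] [245.61234919 154.07591637] [210.31503935 197.76244651]
card [[0.46839149 0.15907844 0.0882662 ]]
hinge [[0.53631885 0.14020719 0.0622662 ]]
push [[0.54327445 0.17044889 0.10232003]]
o [[0.50163254 0.14984357 0.0022662 ]]
```

Add to fitc.py:
```python
Q=np.array([.50163,.14984,-.27098,1.4736,.0015])
def to(X,yx=None): # shift in tool axes; yx = wanted heading of tool x
    st=env.get_state();o=st["orientation"];M=Ro.from_quat(o[[1,2,3,0]]).as_matrix()
    d=M.T@(np.asarray(X)-st["tcp_pos"]); h=np.arctan2(M[1,0],M[0,0]); tilt=M.T@[0,0,-1]
    return np.round(d,4), None if yx is None else round((h-yx+np.pi)%(2*np.pi)-np.pi,4), np.round(tilt,4)
```

Run:
```python
from fitc import *
for X in([.075,.031,.16],[.075,.031,.106]): print(to(c2w(Q,[X])[0],np.pi/2+Q[2]))
```

```text
(array([-0.0135,  0.1238,  0.1598]), np.float64(0.2677), array([-1.e-04, -0.e+00,  1.e+00]))
(array([-0.0135,  0.1238,  0.2138]), np.float64(0.2677), array([-1.e-04, -0.e+00,  1.e+00]))
```

To row units: 0.2138 m is 42.76, 0.2 m is 40, 0.2677 rad is 1.3385.

Emit:
{"method": "advance", "body": {"increments": [[-1, 12, 2, 0, 0, 0.65], [-2.7, 24, 6, 0, 0, 1.3385], [-2.7, 24.76, 18, 0, 0, 1.3385], [-2.7, 24.76, 30, 0, 0, 1.3385], [-2.7, 24.76, 40, 0, 0, 1.3385], [-2.7, 24.76, 42.76, 0, 0, 1.3385], [-2.7, 24.76, 42.76, 0, 0, 1.3385]], "finger_gap": 0, "force": 20}}

```text
clock: 4.2
tcp_pos: [0.5822, 0.1593, 0.1076]
orientation: [-0.0, 0.796, 0.605, -0.0]
wrist_force: [-0.4, -0.5, 0.6]
finger_gap: 0.0001
grip_force: 0.0
```

Run:
```python
from fitc import *
for x,z in((.0334,.104),(.0248,.1012),(.017,.0968),(.0102,.0909),(.0047,.0838),(.0007,.0757),(-.0017,.067),(-.002,.0615)): print(to(c2w(Q,[[x,.031,z]])[0],np.pi/2+Q[2])[:2])
p=shot("wrist");save(p,'w3.png')
```

```text
(array([ 0.0003, -0.0417,  0.0021]), np.float64(-0.0006))
(array([ 0.0003, -0.0503,  0.0049]), np.float64(-0.0006))
(array([ 0.0003, -0.0581,  0.0093]), np.float64(-0.0006))
(array([ 0.0003, -0.0648,  0.0152]), np.float64(-0.0006))
(array([ 0.0003, -0.0703,  0.0223]), np.float64(-0.0006))
(array([ 0.0003, -0.0743,  0.0304]), np.float64(-0.0006))
(array([ 0.0003, -0.0767,  0.0391]), np.float64(-0.0006))
(array([ 0.0003, -0.077 ,  0.0446]), np.float64(-0.0006))
```

View pics/w3.png

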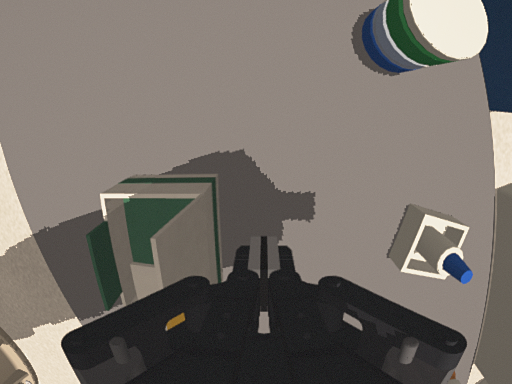

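The fingertips at (264,240) are outside the flap and aligned with the carton. Its edge shows at (160,235), with the tab behind the left finger, so I'll sweep it shut.

To row units: -0.0648 m is -12.96, -0.0615 m is -12.3.

Emit:
{"method": "advance", "body": {"increments": [[0, -4, 0.2, 0, 0, 0], [0, -7.2, 0.4, 0, 0, 0], [0, -8.8, 0.5, 0, 0, 0], [0, -10.06, 1, 0, 0, 0], [0, -10.9, 1.4, 0, 0, 0], [0, -11.62, 1.86, 0, 0, 0], [0, -12.3, 2.4, 0, 0, 0], [0, -12.96, 3.04, 0, 0, 0]]}}

```text
clock: 5.25
tcp_pos: [0.5196, 0.1765, 0.0919]
orientation: [-0.0, 0.796, 0.605, -0.0]
wrist_force: [0.0, -1.1, 0.6]
finger_gap: -0.0004
grip_force: 0.2
```

Emit:
{"method": "advance", "body": {"increments": [[0, -1.1, 1.42, 0, 0, 0], [0, -1.5, 2.2, 0, 0, 0], [0, -1.9, 3.04, 0, 0, 0], [0, -2.2, 3.9, 0, 0, 0], [0, -2.38, 4.78, 0, 0, 0], [0, -2.44, 5.4, 0, 0, 0], [0, -2.44, 5.8, 0, 0, 0], [0, -2.44, 5.8, 0, 0, 0]]}}

```text
clock: 6.25
tcp_pos: [0.5103, 0.1798, 0.0726]
orientation: [0.003, 0.796, 0.605, 0.004]
wrist_force: [-18.9, -7.1, 64.2]
finger_gap: -0.0002
grip_force: 32.0
```

To row units: -0.011 m is -2.2, -0.006 m is -1.2.

Emit:
{"method": "advance", "body": {"increments": [[0, 0, -1.2, 0, 0, 0], [0, 0, -2.2, 0, 0, 0], [0, 0, -2.2, 0, 0, 0]]}}

```text
clock: 6.62
tcp_pos: [0.5082, 0.18, 0.0744]
orientation: [0.0, 0.796, 0.605, 0.0]
wrist_force: [0.2, 0.3, 6.3]
finger_gap: 0.0001
grip_force: 3.9
```

Run:
```python
from fitc import *
p=shot("wrist");s=shot("side");a=p["image"][130:384,40:360];b=s["image"][135:205,195:265]
b=cv2.resize(b,(640,640)[:2],interpolation=cv2.INTER_CUBIC)[:600]
a=cv2.resize(a,(480,381),interpolation=cv2.INTER_CUBIC)
I=np.zeros((600,800,3),np.uint8);I[:381,:480]=a;I[:320,480:]=cv2.resize(s["image"][135:205,195:265],(320,320),interpolation=cv2.INTER_CUBIC)
cv2.imwrite('pics/w4.png',I[:,:,::-1])
```

```text
(no output)
```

View pics/w4.png

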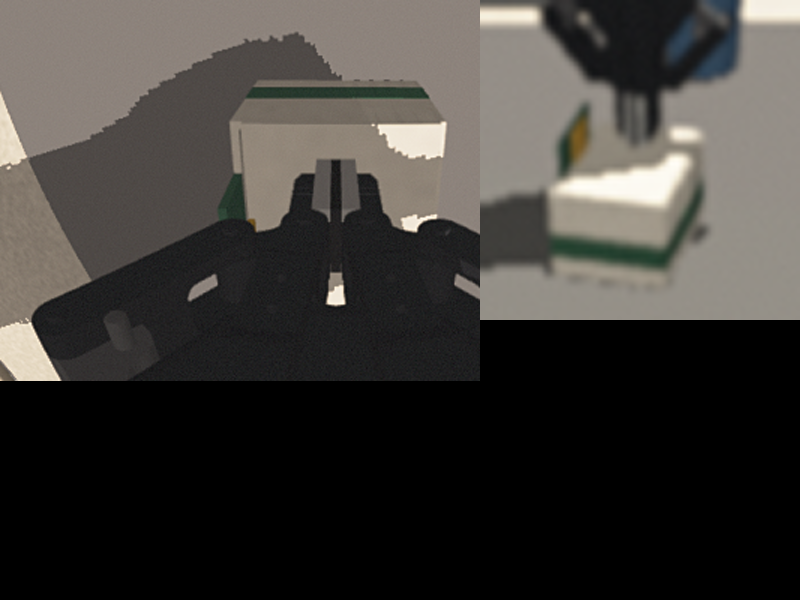

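It looks shut: the flap is level, with the tab's yellow right behind the header at (575,140). Contact came about 11 mm higher than expected, so the shelf surface probably stands at z≈0.011. I'll back off and measure again from two places.

To row units: -0.1 m is -20, -0.02 m is -4.

Emit:
{"method": "advance", "body": {"increments": [[0, 0, -10, 0, 0, 0], [-8, -4, -18, 0, 0, 0], [-18, -8, -22, 0, 0, 0], [-20, -8, -22, 0, 0, 0], [-20, -8, -22, 0, 0, 0]], "finger_gap": 0.085, "force": 20}}

```text
clock: 7.35
tcp_pos: [0.4426, 0.0939, 0.1835]
orientation: [-0.0, 0.797, 0.604, -0.0]
wrist_force: [-0.4, 0.2, -0.9]
finger_gap: 0.0849
grip_force: 0.0
```

Run:
```python
from h import *
import pickle
p=shot("wrist");pickle.dump({k:p[k] for k in("image","K","R","t")},open('a.pkl','wb'));print(env.get_state()["tcp_pos"])
```

```text
[0.44280137 0.09437697 0.18330447]
```

Emit:
{"method": "advance", "body": {"increments": [[0, 0, -12, 0, 0, 0], [0, 6, -24, 0, 0, 0], [0, 12, -28, 0, 0, 0], [0, 12, -28, 0, 0, 0]]}}

```text
clock: 7.9
tcp_pos: [0.5038, 0.0786, 0.3244]
orientation: [0.001, 0.796, 0.605, 0.001]
wrist_force: [-0.9, 0.1, -0.3]
finger_gap: 0.0852
grip_force: 0.0
```

Run:
```python
from h import *
import pickle
p=shot("wrist");pickle.dump({k:p[k] for k in("image","K","R","t")},open('b.pkl','wb'));print(env.get_state()["tcp_pos"])
q=pickle.load(open('a.pkl','rb'));Xs=[.49,.157,.07];I=np.zeros((600,800,3),np.uint8)
for i,c in enumerate((q,p)):
    u=projw(c,Xs).astype(int);k=[2.5,4][i];h=int(200/k);a,b=max(u[0]-h,0),max(u[1]-h,0);print(u,a,b,k)
    J=cv2.resize(c["image"][b:b+2*h,a:a+2*h],None,fx=k,fy=k,interpolation=cv2.INTER_CUBIC);I[:J.shape[0],400*i:400*i+J.shape[1]]=J
cv2.imwrite('pics/w5.png',I[:400,:,::-1])
```

```text
[0.50185788 0.07878876 0.32307132]
[297 110] 217 30 2.5
[237 111] 187 61 4
```

View pics/w5.png

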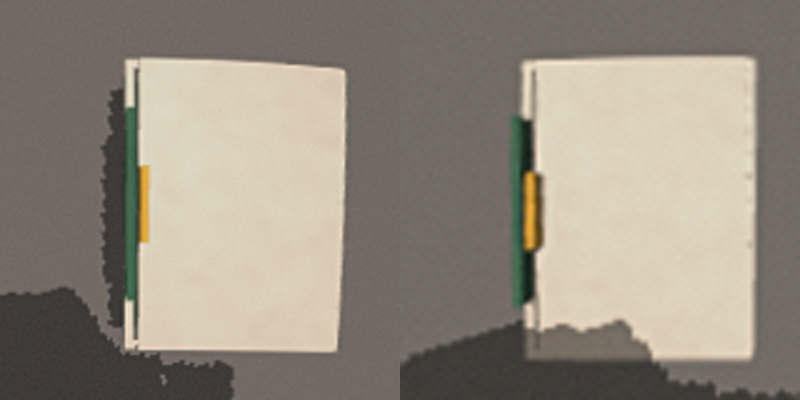

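The flap is level and shut in both views, with the yellow tab right behind the green header (left view about (145,204), right view (533,212)). Next I fit the carton pose with its height left free.

Run:
```python
from fitc import *
import pickle
A,B=[pickle.load(open(f,'rb')) for f in('a.pkl','b.pkl')]
L=np.array([[-.038,.05,.06],[-.038,-.05,.06],[.036,.05,.0625],[.036,-.05,.0625],[-.038,.03,.086],[-.038,-.03,.086]])
UA=np.array([(125,59),(125,349),(345,69),(337,352),(126,107),(127,300)])/2.5+[217,30]
UB=np.array([(122,62),(126,357),(356,58),(354,358),(112,116),(113,305)])/4+[187,61]
for zz in (None,.012):
    def f(q):
        q=np.r_[q[:3],0,q[3] if zz is None else zz]; W=c2w(q,L)
        return np.r_[(np.array([projw(A,X) for X in W])-UA).ravel(),(np.array([projw(B,X) for X in W])-UB).ravel()]
    r=least_squares(f,[.5,.155,-.27,.01]);q=np.r_[r.x[:3],0,r.x[3] if zz is None else zz];print(q,np.round(r.fun.reshape(-1,2),1).tolist())
    print("card",c2w(q,[[-.0345,0,.086]]))
```

```text
[ 0.50181639  0.1520043  -0.27278452  0.          0.01288682] [[0.8, -0.0], [0.6, -0.0], [-0.4, -0.3], [-0.6, 0.1], [0.8, -0.2], [0.3, 0.7], [0.3, -0.4], [0.3, 0.3], [-1.5, -0.4], [-1.4, 0.1], [-0.3, -0.4], [0.1, 0.3]]
card [[0.46859205 0.16129908 0.09888682]]
[ 0.50184726  0.15199106 -0.27280481  0.          0.012     ] [[0.8, 0.2], [0.6, -0.2], [-0.7, -0.1], [-0.8, -0.1], [0.8, -0.1], [0.3, 0.5], [0.4, -0.3], [0.4, 0.3], [-1.5, -0.3], [-1.4, 0.0], [-0.2, -0.4], [0.3, 0.2]]
card [[0.46862311 0.16128652 0.098     ]]
```

Emit:
{"method": "advance", "body": {"increments": [[-10, 4, 0, 0, 0, 0], [-20, 10, 0, 0, 0, 0], [-30, 15, 0, 0, 0, 0], [-40, 20, 0, 0, 0, 0], [-50, 25, 2, 0, 0, 0], [-58, 28.4, 4, 0, 0, 0], [-58, 28.4, 4, 0, 0, 0], [-58, 28.4, 4, 0, 0, 0]]}}

```text
clock: 8.95
tcp_pos: [0.5588, -0.238, 0.3028]
orientation: [-0.002, 0.796, 0.605, -0.0]
wrist_force: [0.4, -1.0, 0.6]
finger_gap: 0.0848
grip_force: 0.0
```

Run:
```python
from h import *
import pickle
p=shot("wrist");pickle.dump({k:p[k] for k in("image","K","R","t")},open('a.pkl','wb'));print(env.get_state()["tcp_pos"])
```

```text
[ 0.55908871 -0.23767415  0.30356012]
```

Emit:
{"method": "advance", "body": {"increments": [[-8, -6, 8, 0, 0, 0], [-8, -12, 16, 0, 0, 0], [-8, -12, 16, 0, 0, 0], [-8, -12, 16, 0, 0, 0]]}}

```text
clock: 9.5
tcp_pos: [0.4923, -0.2612, 0.2261]
orientation: [0.001, 0.796, 0.605, 0.001]
wrist_force: [0.6, -0.5, -0.0]
finger_gap: 0.0847
grip_force: 0.0
```

Run:
```python
from h import *
import pickle
p=shot("wrist");pickle.dump({k:p[k] for k in("image","K","R","t")},open('b.pkl','wb'));print(env.get_state()["tcp_pos"])
q=pickle.load(open('a.pkl','rb'));Xs=[.575,-.189,.07];I=np.zeros((600,800,3),np.uint8)
for i,c in enumerate((q,p)):
    u=projw(c,Xs).astype(int);k=[4,2.5][i];h=int(200/k);a,b=max(u[0]-h,0),max(u[1]-h,0);print(u,a,b,k)
    J=cv2.resize(c["image"][b:b+2*h,a:a+2*h],None,fx=k,fy=k,interpolation=cv2.INTER_CUBIC);I[:J.shape[0],400*i:400*i+J.shape[1]]=J
cv2.imwrite('pics/w6.png',I[:400,:,::-1])
```

```text
[ 0.49332234 -0.26203959  0.22699761]
[266 127] 216 77 4
[323  93] 243 13 2.5
```

View pics/w6.png

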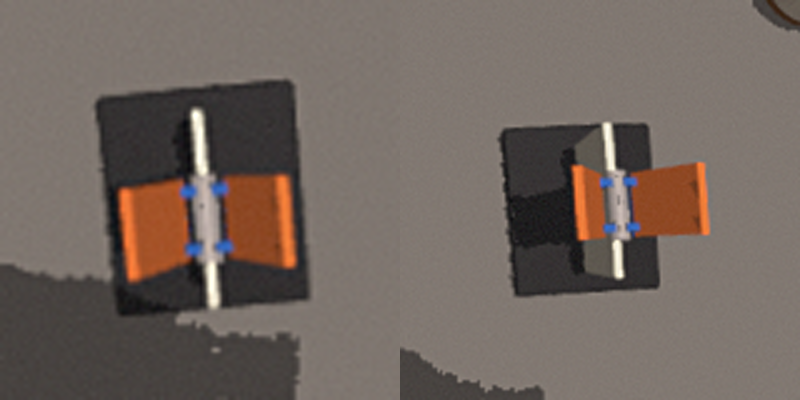

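The clip's orange handles stand at about (205,228) in the left view and (640,203) in the right, astride the white plate. Stand and clip are both turned a few degrees from the tool axes.

Run:
```python
from fitc import *
import pickle
A,B=[pickle.load(open(f,'rb')) for f in('a.pkl','b.pkl')]
UA=np.array([(98,100),(292,80),(308,297),(118,314),(197,109),(213,306),(118,189),(128,282),(291,175),(297,267)])/4+[216,77]
UB=np.array([(101,129),(248,124),(258,285),(114,295),(207,123),(219,277),(172,166),(178,240),(304,162),(309,233)])/2.5+[243,13]
def L(u): return np.array([[-.035,.04,.01],[.035,.04,.01],[.035,-.04,.01],[-.035,-.04,.01],[0,.03,.075],[0,-.03,.075],[-.022,u+.012,.119],[-.022,u-.012,.119],[.022,u+.012,.119],[.022,u-.012,.119]])
def f(p,full=False):
    q=np.r_[p[:3],0,p[3]];W=c2w(q,L(p[4]))
    return np.r_[(np.array([projw(A,X) for X in W])-UA).ravel(),(np.array([projw(B,X) for X in W])-UB).ravel()]
r=least_squares(f,[.575,-.19,-.2,.01,0],loss='soft_l1');print(r.x);print(np.round(f(r.x).reshape(-1,2),1).tolist())
q=np.r_[r.x[:3],0,r.x[3]]
print("pivot",c2w(q,[[0,r.x[4],.081]]))
# independent: clip handle corners triangulated from the two wrist views
def triw(ua,ub):
    M=np.zeros((3,3));b=np.zeros(3)
    for o,d in(rayw(A,ua),rayw(B,ub)):
        N=np.eye(3)-np.outer(d,d);M+=N;b+=N@o
    return np.linalg.solve(M,b)
T=np.array([triw(a,b) for a,b in zip(UA,UB)]);print(np.round(T,4)); print("handle mid",T[6:].mean(0))
```

```text
[ 0.57607592 -0.18987474 -0.1815587   0.01005135 -0.00248827]
[[-0.8, -1.2], [0.2, -0.5], [0.5, 0.6], [-0.3, 0.5], [-0.1, 0.0], [0.2, -0.2], [0.6, 0.1], [0.3, -0.9], [-1.1, 0.0], [-0.8, -0.7], [0.0, -0.5], [0.1, -0.6], [0.7, 1.1], [0.5, 0.6], [-0.2, 0.1], [-0.4, 0.0], [0.4, 0.0], [0.4, -0.2], [-0.3, 0.5], [-0.4, 0.7]]
pivot [[ 0.57562663 -0.19232211  0.09105135]]
[[ 0.5491 -0.1454  0.0193]
 [ 0.6173 -0.1576  0.0202]
 [ 0.6028 -0.2343  0.02  ]
 [ 0.5345 -0.2228  0.0146]
 [ 0.5816 -0.1604  0.0855]
 [ 0.5704 -0.2191  0.088 ]
 [ 0.5556 -0.1764  0.1298]
 [ 0.5513 -0.2005  0.1308]
 [ 0.6005 -0.1845  0.1274]
 [ 0.5956 -0.2083  0.1295]]
handle mid [ 0.5757564  -0.1923908   0.12941359]
```

Run:
```python
from fitc import *
for z in (.2,.102): print(to([.5757,-.1923,z],np.pi/2-.1816))
```

```text
(array([0.0892, 0.0606, 0.0272]), np.float64(-0.0884), array([ 0.0017, -0.0053,  1.    ]))
(array([0.0894, 0.0601, 0.1252]), np.float64(-0.0884), array([ 0.0017, -0.0053,  1.    ]))
```

To row units: 0.1252 m is 25.04, 0.12 m is 24, -0.0884 rad is -0.442.

Emit:
{"method": "advance", "body": {"increments": [[9, 6, 0, 0, 0, -0.2], [17.84, 12.06, 4, 0, 0, -0.442], [17.84, 12.06, 12, 0, 0, -0.442], [17.84, 12.06, 20, 0, 0, -0.442], [17.84, 12.06, 24, 0, 0, -0.442], [17.84, 12.06, 25.04, 0, 0, -0.442], [17.84, 12.06, 25.04, 0, 0, -0.442], [17.84, 12.06, 25.04, 0, 0, -0.442]], "finger_gap": 0.085, "force": 20}}

```text
clock: 10.55
tcp_pos: [0.5745, -0.1926, 0.1009]
orientation: [0.002, 0.769, 0.64, 0.001]
wrist_force: [0.1, 1.0, 0.1]
finger_gap: 0.085
grip_force: 0.0
```

Run:
```python
from fitc import *
print(to([.5757,-.1923,.102],np.pi/2-.1816),env.get_state()["wrist_force"])
p=shot("wrist");crop(p,(160,120,368,276),3.8,'w7.png')
```

```text
(array([ 0.0005,  0.0012, -0.0011]), np.float64(-0.0015), array([ 8.0e-04, -3.3e-03,  1.0e+00])) [0.06706854 1.00934291 0.08338301]
```

View pics/w7.png

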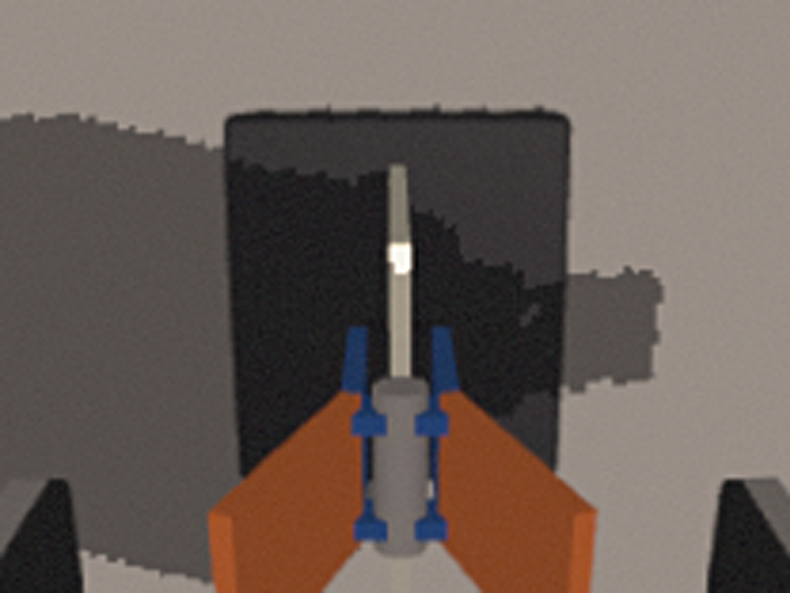

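The handles at columns 210–597 (mid 403) sit between the pads at 72 and 715 (mid 394), parallel to them. I'll shift about 1.2 mm and squeeze.

Emit:
{"method": "advance", "body": {"increments": [[0.1, 0.24, 0, 0, 0, 0], [0.1, 0.24, 0, 0, 0, 0]]}}

```text
clock: 10.85
tcp_pos: [0.5745, -0.1918, 0.0996]
orientation: [0.0, 0.769, 0.639, 0.0]
wrist_force: [-0.2, 0.4, -0.4]
finger_gap: 0.085
grip_force: 0.0
```

Emit:
{"method": "advance", "body": {"increments": [[0, 0, 0, 0, 0, 0], [0, 0, 0, 0, 0, 0], [0, 0, 0, 0, 0, 0], [0, 0, 0, 0, 0, 0], [0, 0, 0, 0, 0, 0], [0, 0, 0, 0, 0, 0]], "finger_gap": 0.01, "force": 40}}

```text
clock: 11.6
tcp_pos: [0.5763, -0.1925, 0.1017]
orientation: [0.002, 0.769, 0.639, 0.001]
wrist_force: [0.9, 0.7, 9.0]
finger_gap: 0.0149
grip_force: 43.0
```

Emit:
{"method": "advance", "body": {"increments": [[0, 0, 0, 0, 0, 0], [0, 0, 0, 0, 0, 0], [0, 0, 0, 0, 0, 0], [0, 0, 0, 0, 0, 0]]}}

```text
clock: 12.1
tcp_pos: [0.5763, -0.1926, 0.1017]
orientation: [0.003, 0.769, 0.639, 0.001]
wrist_force: [0.1, -0.7, 10.2]
finger_gap: 0.0153
grip_force: 43.0
```

The gap of 15.3 mm means fully squeezed; the 10 N is the clip pressed lightly onto the plate. I'll lift it straight up.

To row units: -0.1 m is -20, -0.08 m is -16.

Emit:
{"method": "advance", "body": {"increments": [[0, 0, -0.8, 0, 0, 0], [0, 0, -2, 0, 0, 0], [0, 0, -4, 0, 0, 0], [0, 0, -7, 0, 0, 0], [0, 0, -11, 0, 0, 0], [0, 0, -16, 0, 0, 0], [0, 0, -20, 0, 0, 0], [0, 0, -20, 0, 0, 0]]}}

```text
clock: 13.1
tcp_pos: [0.5754, -0.1923, 0.2017]
orientation: [0.002, 0.769, 0.639, 0.001]
wrist_force: [-0.3, -0.3, -0.7]
finger_gap: 0.0154
grip_force: 41.8
```

Run:
```python
from fitc import *
card=np.array([.4681,.1614,.098])
for z in(.2,.117): print(to(card+[0,0,z-.098],np.pi/2-.2728))
print(env.get_state()["grip_force"])
p=shot("wrist");s=shot("side");a=p["image"][120:284,160:368]
I=np.zeros((480,800,3),np.uint8);I[:378,:480]=cv2.resize(a,(480,378),interpolation=cv2.INTER_CUBIC)
u=proj(s,env.get_state()["tcp_pos"]).astype(int);print(u,projw(p,env.get_state()["tcp_pos"]));I[:320,480:]=cv2.resize(s["image"][u[1]-20:u[1]+30,u[0]-25:u[0]+25],(320,320),interpolation=cv2.INTER_CUBIC)
cv2.imwrite('pics/w8.png',I[:380,:,::-1])
```

```text
(array([ 0.3282, -0.17  ,  0.0006]), np.float64(0.0895), array([ 0.0011, -0.0044,  1.    ]))
(array([ 0.3283, -0.1704,  0.0836]), np.float64(0.0895), array([ 0.0011, -0.0044,  1.    ]))
41.800585985183716
[259 194] [261.1982293  247.97650605]
```

View pics/w8.png

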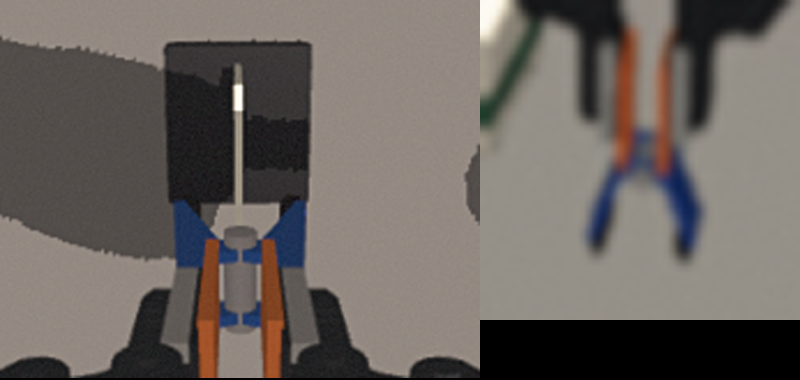

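The clip is held fully open, lips at (597,245) and (685,250) in the side crop, with the pivot about 10 mm below the TCP. Now over to a hover above the header.

Careful with the scale: shifts go in units of 5 mm and turns go in units of 0.2 rad. That gives: 0.19 m is 38, -0.17 m is -34, 0.0895 rad is 0.4475.

Emit:
{"method": "advance", "body": {"increments": [[8, -4, 0, 0, 0, 0.05], [18, -9.2, 0, 0, 0, 0.125], [28, -14.4, 0, 0, 0, 0.2], [38, -19.6, 0, 0, 0, 0.25], [48, -24.8, 0, 0, 0, 0.325], [58, -30, 0, 0, 0, 0.4], [64, -33, 0, 0, 0, 0.4475], [65.64, -34, 0, 0, 0, 0.4475]]}}

```text
clock: 14.2
tcp_pos: [0.4654, 0.1635, 0.1981]
orientation: [-0.0, 0.796, 0.606, -0.001]
wrist_force: [0.3, -0.8, -0.4]
finger_gap: 0.0153
grip_force: 41.8
```

Emit:
{"method": "advance", "body": {"increments": [[0, 0, 0, 0, 0, 0], [0, 0, 6, 0, 0, 0], [0, 0, 6, 0, 0, 0], [0, 0, 6, 0, 0, 0]]}}

```text
clock: 14.7
tcp_pos: [0.4673, 0.1611, 0.1695]
orientation: [0.0, 0.797, 0.604, -0.0]
wrist_force: [0.9, 0.5, -0.3]
finger_gap: 0.0153
grip_force: 41.8
```

Run:
```python
from fitc import *
import pickle
st=env.get_state();print(st["tcp_pos"],st["finger_gap"],st["wrist_force"])
card=np.array([.4681,.1614,.098]);print(to(card+[0,0,.026],np.pi/2-.2728))
p=shot("wrist")
M=Ro.from_quat(st["orientation"][[1,2,3,0]]).as_matrix();P=lambda v: st["tcp_pos"]+M@v
for v in([.012,0,.01],[-.012,0,.01]): print("pivot end",projw(p,P(v)))
q=np.array([.5014,.1521,-.2728,0,.012]) 
for X in([-.0345,.03,.086],[-.0345,-.03,.086],[-.038,.03,.086],[-.035,.03,.086],[-.038,.05,.06],[.038,.05,.0625]): print(X,projw(p,c2w(q,[X])[0]))
crop(p,(180,100,348,226),4.5,'w9.png')
```

```text
[0.46729378 0.16105867 0.16952383] 0.015324462343470499 [ 0.876802    0.54965555 -0.34767079]
(array([0.0006, 0.0007, 0.0455]), np.float64(-0.0016), array([1.e-04, 0.e+00, 1.e+00]))
pivot end [263.60409373 223.07095937]
pivot end [263.58189674 261.26520775]
[-0.0345, 0.03, 0.086] [264.60105035 168.33637515]
[-0.0345, -0.03, 0.086] [264.60583048 243.019618  ]
[-0.038, 0.03, 0.086] [259.81993893 168.34287891]
[-0.035, 0.03, 0.086] [263.91800454 168.33699817]
[-0.038, 0.05, 0.06] [260.13974673 137.919298  ]
[0.038, 0.05, 0.0625] [352.7574233 139.868029 ]
```

View pics/w9.png

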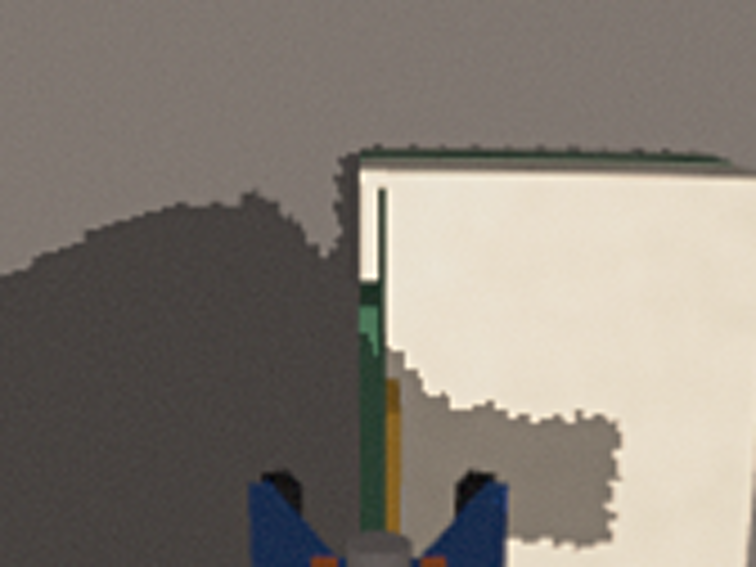

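The header's front edge is at column 360 and the tab's back at 400 (mid 380), with the clip's pivot at 380 and its halves at 250–507. All agree with the prediction within half a millimetre, so I'll lower.

Emit:
{"method": "advance", "body": {"increments": [[0.12, 0.1, 2, 0, 0, 0], [0.12, 0.1, 4, 0, 0, 0], [0.12, 0.1, 6, 0, 0, 0], [0.12, 0.1, 7.6, 0, 0, 0], [0.12, 0.1, 8.6, 0, 0, 0], [0.12, 0.1, 9.1, 0, 0, 0], [0.12, 0.1, 9.1, 0, 0, 0], [0.12, 0.1, 9.1, 0, 0, 0]]}}

```text
clock: 15.75
tcp_pos: [0.4677, 0.1625, 0.1239]
orientation: [0.0, 0.797, 0.604, 0.0]
wrist_force: [-0.3, 0.3, -0.6]
finger_gap: 0.0152
grip_force: 41.8
```

Run:
```python
from fitc import *
p=shot("wrist");s=shot("side");st=env.get_state();card=np.array([.4681,.1614,.098]);print(to(card+[0,0,.026],np.pi/2-.2728),st["wrist_force"],st["ft_torque"])
a=p["image"][100:265,170:358]
I=np.zeros((400,800,3),np.uint8);I[:]=0;I[:400,:456]=cv2.resize(a,(456,400),interpolation=cv2.INTER_CUBIC)
u=proj(s,card).astype(int);I[:344,456:]=cv2.resize(s["image"][u[1]-25:u[1]+25,u[0]-25:u[0]+25],(344,344),interpolation=cv2.INTER_CUBIC)
cv2.imwrite('pics/w10.png',I[:,:,::-1])
```

```text
(array([-0.0009,  0.0006, -0.0001]), np.float64(0.0), array([-4.e-04, -6.e-04,  1.e+00])) [-0.23202838 -0.84248763  0.37873696] [ 0.03444278 -0.02852842 -0.01096766]
```

View pics/w10.png

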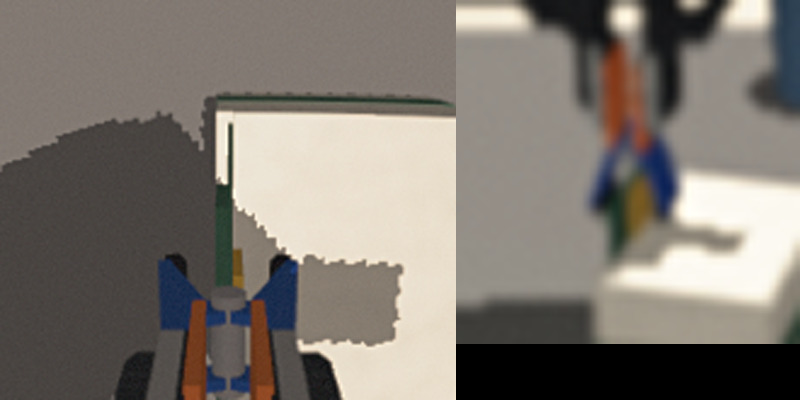

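The clip is open astride the header and tab, centred at column 228, with lips below the edges and no contact force. I'll let it settle and hand in.

Emit:
{"method": "advance", "body": {"increments": [[0, 0, 0, 0, 0, 0], [0, 0, 0, 0, 0, 0], [0, 0, 0, 0, 0, 0], [0, 0, 0, 0, 0, 0]]}}

```text
clock: 16.35
tcp_pos: [0.4675, 0.1624, 0.1236]
orientation: [-0.0, 0.797, 0.604, 0.0]
wrist_force: [-0.6, 0.7, -1.2]
finger_gap: 0.0152
grip_force: 41.8
```

```bash
python3 -c "
from workcell import env
print(env.hand_in())"
```

```text
the job is handed in; nothing more can be done
None
```

The job is handed in at 16.35 s: the flap is shut and the clip is held wide open, centred astride the header and tab without touching the carton; while closing the flap the fingertips briefly pressed on it with about 64 N, and no verdict came back.

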